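Snap the missing brass boss onto a book cover and keep it pressed

TASK

The leather-covered book lying on the bench carries a domed brass boss on three of its corners; the fourth corner shows only a bare steel snap stud. Fetch the loose domed boss that matches those three, set it over the bare stud and press it straight down until it clicks home with its rim flat on the leather, then go on pressing it down firmly (about 10 N, never with brute force), and finish like that, with the gripper still pressing the boss down. Leave the other two loose bosses, the small one and the square one, where they lie.

Things in the scene. Friction and masses are not known exactly. Their poses are not given: they have to be found in the camera images.
- domed_boss: the loose domed brass boss to fit: a round cap, mouth down, 36 mm across, 24 mm high, sides upright to 16 mm, low dome above; about 70 g. Origin at the centre of its mouth (underside), z up through the dome. Underside: mouth 23 mm across, flaring in to a 16 mm lip 3.5 to 5 mm up, then a 24 mm bore, 15.5 mm deep in all. Seated, its origin lies on stud.
- stud (a point): foot of the bare stud, on the leather at one corner of the cover, 40 mm above the bench; z up along the stud, x and y along the book's long and short side. Steel stud 13.5 mm high, neck 10 mm across, round it four sprung beads, 19.6 mm over all, centred 8 mm above the leather.
- stud_tip (a point): tip of the stud, 13.5 mm above stud. Pressed on, the boss's lip meets the beads when its rim is about 8 mm above the leather, needs 10 to 16 N to go over them (peak about 6 mm above it), then clicks through with a sharp force drop, is drawn on, and comes to rest with its rim on the leather. Boss and stud may stand up to 2 mm off one another.
- cover (a joint): how far the book's front cover has sunk (m): 0 at rest, grows as it is pressed down, stop at 0.006. The page block under it yields like a cushion: it starts to sink at about 2 N and then takes about 4 N per mm. The stud sinks with it.
- book: the book, front cover up, fixed to the bench: 200 x 150 mm, 40 mm thick, red-brown leather; origin at the centre of its underside, x along the long side, y along the short. The bare stud is at the +x, +y corner, 75 and 52 mm from the middle; the other three corners carry fixed domed bosses like the loose one, 24 mm high.
- small_boss: a smaller loose round brass boss, 24 mm across and 16 mm high, wrong for this stud; leave it alone. Origin at the centre of its underside.
- square_boss: a loose square stepped brass boss, 36 x 36 mm and 21 mm high, wrong for this stud; leave it alone. Origin at the centre of its underside.
Not all that is in view belongs to the job. What is shaped like the domed_boss but purple is not meant.

How it is judged:
On the way:
1. the domed boss has clicked home: its rim is on the leather round the stud (z of domed_boss in the frame of stud below 0.002 m and horizontal distance between domed_boss and stud below 0.004 m and angle between the z axis of domed_boss and the z axis of stud, either way round below 0.12 rad), for 0.2 s.
At the end, for the whole second after the job is handed in: domed boss snapped on the bare stud, upright (0.12 rad), within 4 mm of its axis, rim less than 2 mm off the leather, fingers pressing it on the book with over 5 N through the last second (cover sunk over 0.6 mm); small and square boss within 20 mm of where they lay (z of domed_boss in the frame of stud between -0.003 and 0.002 m and horizontal distance between domed_boss and stud below 0.004 m and angle between domed_boss's own z axis and vertical below 0.12 rad and contact force between the fingers and domed_boss above 4 N and contact force between domed_boss and book above 5 N and value of joint cover above 0.0006 m and distance of each of small_boss, square_boss from where it was at the start of the episode below 0.02 m); the arm keeps its last pose, push and grip.
It fails at once if the boss is pressed on the book with brute force (over 45 N) (contact force between domed_boss and book above 45 N).
It fails at once if the small or the square boss is moved by more than 20 mm (distance of any of small_boss, square_boss from where it was at the start of the episode above 0.02 m).
It also fails if it takes over 48 s, if anything falls off the work surface, if the arm or the gripper's body presses on something with over 40 N, if the wrist force passes 120 N, or if a joint passes its speed limit or range.

ROBOT

A 6-joint arm with a two-finger parallel gripper is mounted at the origin on the work surface. World frame = base frame: x ahead of the robot, y to its left, z up, the work surface at z = 0. Lengths are in m, angles in rad, forces in N, time in s.
With the tool pointing down it reaches from about 0.375 to 0.9 m from the base axis. Payload 3.1 kg.
Tool frame: the origin (TCP) lies at the very end of the fingers, on their centre line; the grasp point (between the pads) lies 19 mm behind it; z points along the fingers, y is the line along which they close (so a half turn about z gives the same grasp; the last joint's range is limited). The gripper opens to 85 mm and grips with 20 to 120 N. Pads are 22 mm wide; open, the fingers measure 114 mm over their backs; the gripper's body (76 mm by 85 mm) begins 54 mm behind the grasp point. The pads swing forward as they close: fully open they stand 13 mm farther back than shut.
Start: joints at [0.953, 0.527, 1.433, -0, 1.181, -0.178], TCP at [0.266, 0.566, 0.231] pointing down, gripper open.
Joint ranges: [-3.08, 3.08], [-0.75, 2.2], [0.22, 2.44], [-1.43, 4.57], [0, 2.65], [-2.85, 2.85]. Speed limits (rad/s): [2.79, 2.79, 3.14, 3.14, 3.14, 3.14].

INTERFACE

Orientations are given as a unit quaternion [x, y, z, w].
In Python, from station import sense, snapshot, camera_params, sign_off gives the robot as it stands.
- The arm moves only by the shell command python3 -m handwheel 'ROWS' [OPENING] [FORCE]. ROWS is JSON, a list that holds one entry, the list of rows, each a list of 4 numbers: the shift along the tool's x, y, z in units of 25 mm (1.0 is 25 mm), then the turn about the tool's z in units of 6 degrees (1.0 is 6 degrees). A call has 1 to 20 rows; each row shifts and turns the commanded pose from where the row before left it, along the tool's axes as they then stand; what a row does not reach is not made up. A row lasts 1/8 s, in which the tool goes at most 62.5 mm and 10.7 degrees, less where a joint would pass 70% of its speed; a pose out of reach is approached as far as the arm can. A call is refused whole if a number of a shift passes 1 or a number of a turn 1, either way. A call with a gripper value outside its range is refused whole. OPENING is the finger opening in mm, from 0 to 85.4, set as the call begins (- or left out, the last holds). The fingers move at their own pace and stop on an object; FORCE is the grip in N (left out, the last holds). Time passes only in rows, so rows that do not move let the fingers close. It gives the time, the measured TCP pose, the force, the opening and the grip force at its end, in the units of the state.
- sense(): the state, without advancing time (a new reading comes with each control period).
- snapshot(name): name is "side" or "top"; returns (picture, depth): 480x640x3 uint8, red, green, blue; 480x640 float32, m along the optical axis (not along the pixel's ray), 0 where there is no reading.
- camera_params(name): a dict with "mtx" (3x3 intrinsics, pixels), "extrinsics" (4x4, takes a point from camera to world coordinates). Camera axes: x right, y up, looking along -z (the intrinsics and any distortion apply to the point x, -y, -z); pixel columns grow to the right and rows downward; lengths in m; the calibration is good to about 2 mm. A picture is of the moment at which its call begins. camera_params takes no time and is no camera call.
- sign_off(): hands the job in; it is judged then, once.
The state is a dict: "t": time; "q": joint angles; "qd": joint speeds; "tau": joint torques, N m; "tcp_pos": TCP position; "tool_rot": TCP orientation; "force": force on the tool from outside, world axes, zero at the start; "ft_torque": the same for the moment, N m; "finger_gap": opening from 0.0 (shut) to 1.0 (fully open); "gripper_force": force on a finger pad.
Only numpy, scipy, OpenCV 4.12 (cv2) and the standard library are available. Lean on these libraries where they do the work, as an engineer would, in place of code of your own. Each camera call takes 0.05 s, during which the arm holds its last target. There are 200 camera calls.

## Working session

There is one attempt and no reset: what is moved stays moved. The work goes in short steps, Python scripts to look and compute and a shell command to move; the robot and the scene stay as the last step left them, time stands still between calls to the robot, and variables do not carry over. Pictures are saved under pics/ and viewed, at most 10 in all, crops included, and the job is handed in when it is done.

```bash
mkdir -p pics; ls; cat > h.py <<'E'
import numpy as np, cv2
from station import sense, snapshot, camera_params, sign_off
from scipy.spatial.transform import Rotation as R
def cam(n):
    p=camera_params(n); return np.array(p["mtx"],float),np.array(p["extrinsics"],float),p
def cast(n,u,v,z):
    K,T,_=cam(n); d=np.linalg.inv(K)@[u,v,1]; d=T[:3,:3]@(d*[1,-1,-1]); o=T[:3,3]
    return o+d*(z-o[2])/d[2]
def cloud(n,dep):
    K,T,_=cam(n); v,u=np.mgrid[:480,:640]
    c=np.stack([(u-K[0,2])/K[0,0]*dep,-(v-K[1,2])/K[1,1]*dep,-dep],-1)
    return c@T[:3,:3].T+T[:3,3]
def proj(n,P):
    K,T,_=cam(n); c=np.linalg.inv(T)@np.r_[P,1]; q=K@(c[:3]*[1,-1,-1]); return q[:2]/q[2]
E
python3 - <<'E'
from h import *
for n in("top","side"):
    p,d=snapshot(n); cv2.imwrite(f"pics/{n}0.png",p[...,::-1]); np.savez(f"pics/{n}0.npz",p=p,d=d)
    c=camera_params(n); print(n,c)
s=sense(); print(s)
E
```

```text
pics
top {'mtx': array([[477.02316965,   0.        , 323.64511205],
       [  0.        , 477.02316965, 239.65320722],
       [  0.        ,   0.        ,   1.        ]]), 'extrinsics': array([[ 1.97198637e-04,  9.82203747e-01, -1.87818425e-01,
         3.84917122e-01],
       [-9.99995717e-01,  7.42164390e-04,  2.83123901e-03,
        -6.27301104e-03],
       [ 2.92024571e-03,  1.87817062e-01,  9.82199686e-01,
         8.58826061e-01],
       [ 0.00000000e+00,  0.00000000e+00,  0.00000000e+00,
         1.00000000e+00]])}
side {'mtx': array([[489.55767863,   0.        , 321.19132085],
       [  0.        , 489.55767863, 242.34913671],
       [  0.        ,   0.        ,   1.        ]]), 'extrinsics': array([[ 0.95412054,  0.21153659, -0.21191097,  0.35788733],
       [-0.29886907,  0.62980199, -0.71695658, -0.63768588],
       [-0.0182006 ,  0.74739664,  0.66412876,  0.64776856],
       [ 0.        ,  0.        ,  0.        ,  1.        ]])}
{'t': 0.1, 'q': array([ 9.52508174e-01,  5.28414544e-01,  1.43380002e+00, -6.59662987e-06,
        1.18139608e+00, -1.78498176e-01]), 'qd': array([-7.39378857e-04, -2.64398847e-03, -3.04071521e-03,  3.31297356e-03,
        2.88445156e-04,  7.73422176e-05]), 'tau': array([-1.13178680e-04, -4.43304563e+01, -1.78585804e+01, -2.32885122e-04,
        3.92213085e-03, -4.34129660e-06]), 'tcp_pos': array([0.26568004, 0.56499342, 0.23039785]), 'tool_rot': array([ 2.18125805e-01,  9.75920138e-01, -9.31162566e-04, -3.88617439e-04]), 'force': array([0.13018982, 0.2446168 , 0.05186103]), 'ft_torque': array([-0.00824489,  0.02433679,  0.04033866]), 'gripper_force': 0.0, 'finger_gap': 0.9993292551089675}
```

View pics/top0.png

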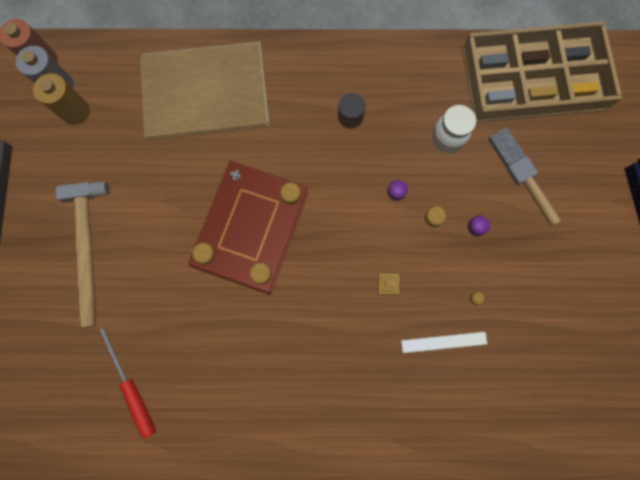

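View pics/side0.png

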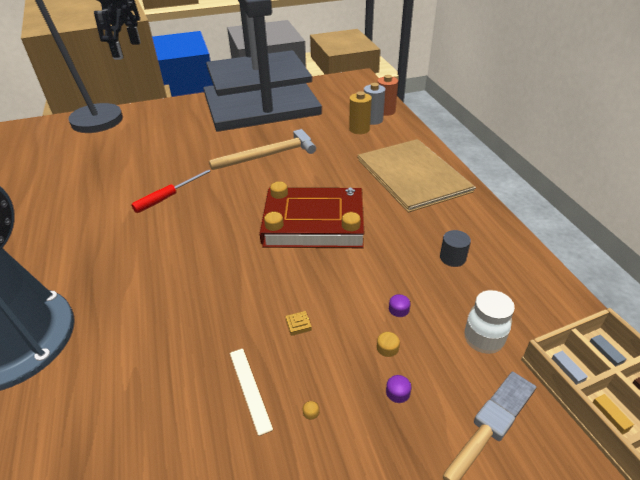

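Top view: the candidates are brass round (436,216), small brass (478,298), square (389,284), purple domes (398,190) and (480,225), and the bare stud (235,175). The domed boss is the one at (436,216) top / (388,344) side: brass and round, as large as the book's bosses. The small one is clearly smaller, and the purple ones are excluded.

```bash
cat > m.py <<'E'
from h import *
from scipy.optimize import least_squares
def blob(n,p,u,v,hue,r=26,smin=110):
    h=cv2.cvtColor(p,cv2.COLOR_RGB2HSV); m=cv2.inRange(h,(hue[0],smin,50),(hue[1],255,255))
    w=np.zeros_like(m); cv2.circle(w,(u,v),r,255,-1); m&=w
    k,l,s,c=cv2.connectedComponentsWithStats(m); i=1+np.argmax(s[1:,4]); return c[i],s[i]
E
python3 - <<'E'
from m import *
P={n:np.load(f"pics/{n}0.npz") for n in("top","side")}
C={n:cloud(n,P[n]["d"]) for n in P}
for n,pts in(("top",dict(dome=(436,216),p1=(398,190),p2=(480,225),small=(478,298),sq=(389,284),stud=(235,175),b1=(290,192),b2=(203,253),b3=(260,273))),("side",dict(dome=(388,344),p1=(399,305),p2=(399,389),stud=(350,191),b1=(351,221),b2=(279,189),b3=(273,221)))):
    for k,(u,v) in pts.items():
        print(n,k,"rgb",P[n]["p"][v,u],"depthpt",C[n][v,u].round(4),"hsv",cv2.cvtColor(P[n]["p"],cv2.COLOR_RGB2HSV)[v,u])
# height-based centroids from top/side depth clouds
for n in C:
    c=C[n]
    for k,x,y,z0,z1 in(("dome",.0,0,.008,.03),):
        u,v=(436,216) if n=="top" else (388,344)
        q=c[v,u]; m=(np.hypot(c[...,0]-q[0],c[...,1]-q[1])<.03)&(c[...,2]>.012)&(c[...,2]<.03); a=c[m]
        print(n,k,len(a),a[:,:2].min(0),a[:,:2].max(0),a[:,:2].mean(0),a[:,2].max())
    u,v=(235,175) if n=="top" else (350,191)
    q=cast(n,u,v,.05); m=(np.hypot(c[...,0]-q[0],c[...,1]-q[1])<.02)&(c[...,2]>.045)&(c[...,2]<.062); a=c[m]
    print(n,"stud",len(a),a.min(0) if len(a) else 0,a.max(0),a.mean(0))
t=cv2.resize(P["top"]["p"][150:320,360:510],None,fx=3,fy=3,interpolation=2)
s=cv2.resize(P["side"]["p"][280:430,290:440],None,fx=3,fy=3,interpolation=2)
w=cv2.resize(P["top"]["p"][160:200,215:255],(330,330),interpolation=2);w2=cv2.resize(P["side"]["p"][175:205,335:365],(330,330),interpolation=2)
o=np.zeros((600,800,3),np.uint8); o[:510,:450]=t; o[:330,455:785]=w; o[335:600,455:720]=cv2.resize(w2,(265,265)); cv2.imwrite("pics/crop.png",o[...,::-1])
E
```

```text
top dome rgb [154 124  67] depthpt [ 0.5875 -0.2103  0.0264] hsv [ 20 144 154]
top p1 rgb [139  83 163] depthpt [ 0.6368 -0.144   0.0233] hsv [141 125 163]
top p2 rgb [133  77 161] depthpt [ 0.5717 -0.2894  0.0233] hsv [140 133 161]
top small rgb [151 121  66] depthpt [ 0.4417 -0.2801  0.0165] hsv [ 19 144 151]
top sq rgb [151 120  64] depthpt [ 0.4658 -0.1235  0.0214] hsv [ 19 147 151]
top stud rgb [122 124 131] depthpt [0.6544 0.1475 0.0548] hsv [113  18 131]
top b1 rgb [153 121  66] depthpt [0.6205 0.0496 0.0649] hsv [ 19 145 153]
top b2 rgb [148 118  62] depthpt [0.5138 0.1948 0.0644] hsv [ 20 148 148]
top b3 rgb [149 119  65] depthpt [0.4798 0.0977 0.066 ] hsv [ 19 144 149]
side dome rgb [217 170  76] depthpt [ 0.5851 -0.222   0.0215] hsv [ 20 166 217]
side p1 rgb [187 102 224] depthpt [ 0.6338 -0.1549  0.0225] hsv [141 139 224]
side p2 rgb [187 101 225] depthpt [ 0.569  -0.2996  0.0214] hsv [141 141 225]
side stud rgb [132 137 145] depthpt [0.6545 0.1444 0.0482] hsv [108  23 145]
side b1 rgb [215 166  73] depthpt [0.6166 0.0351 0.0617] hsv [ 20 168 215]
side b2 rgb [213 162  69] depthpt [0.5124 0.1829 0.06  ] hsv [ 19 172 213]
side b3 rgb [212 161  69] depthpt [0.4767 0.085  0.0597] hsv [ 19 172 212]
top dome 312 [ 0.57302103 -0.22908531] [ 0.60851766 -0.19375153] [ 0.58965714 -0.21037242] 0.02665281779326356
top stud 59 [0.64834723 0.13944063 0.0451909 ] [0.66564342 0.15750082 0.05777947] [0.65652185 0.14819235 0.0512257 ]
side dome 366 [ 0.57156549 -0.23171828] [ 0.60793077 -0.19431637] [ 0.5877876  -0.21671923] 0.024611350455489123
side stud 32 [0.64755633 0.13900126 0.04520562] [0.66347986 0.15098489 0.05282579] [0.65526147 0.14500745 0.04958967]
```

View pics/crop.png

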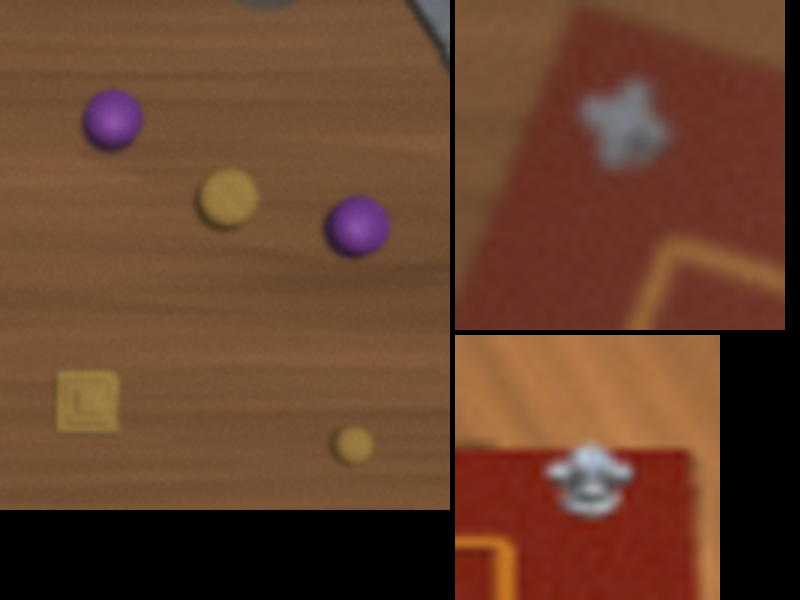

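The crop shows the brass round dome at top-view (436,216) between the two purple ones, and it is the domed boss. The square and small bosses lie well away. The bare stud with its four beads is at about (235,175).

```bash
cat >> m.py <<'E'
def tri(a,b):  # centroid pixels top, side -> 3D
    A=[];B=[]
    for n,(u,v) in(("top",a),("side",b)):
        o=cam(n)[1][:3,3]; d=cast(n,u,v,0)-o; d/=np.linalg.norm(d); M=np.eye(3)-np.outer(d,d); A.append(M);B.append(M@o)
    return np.linalg.solve(sum(A),sum(B))
def plan(target,axis_deg=None):
    s=sense(); M=R.from_quat(s["tool_rot"]).as_matrix(); p=s["tcp_pos"]
    print("t",round(s["t"],2),"tcp",p.round(4),"units",(M.T@(np.array(target)-p)/.025).round(3),"tilt",np.degrees(np.arccos(-M[2,2])).round(2),"y-axis deg",np.degrees(np.arctan2(M[1,1],M[0,1])).round(2))
    if axis_deg is not None:
        y=np.array([np.cos(np.radians(axis_deg)),np.sin(np.radians(axis_deg)),0])
        if y@M[:,1]<0:y=-y
        a=np.arctan2(-(y@M[:,0]),y@M[:,1]); M2=M@R.from_euler('z',a).as_matrix()
        print("turn units",(np.degrees(a)/6).round(3),"then units",(M2.T@(np.array(target)-p)/.025).round(3),"q6",s["q"][5].round(2))
E
python3 - <<'E'
from m import *
P={n:np.load(f"pics/{n}0.npz")["p"] for n in("top","side")}
D=dict(dome=((436,216),(388,344)),b1=((290,192),(351,221)),b2=((203,253),(279,189)),b3=((260,273),(273,221)))
X={}
for k,(a,b) in D.items():
    ca,sa=blob("top",P["top"],*a,(14,27),22,100); cb,sb=blob("side",P["side"],*b,(14,27),22,120)
    X[k]=tri(ca,cb); h=.013+(.04 if k!="dome" else 0)
    print(k,ca.round(1),sa[2:],cb.round(1),sb[2:],X[k].round(4),cast("top",*ca,h).round(4),cast("side",*cb,h).round(4))
print("stud pred",X["b1"]+X["b2"]-X["b3"], np.linalg.norm((X["b1"]-X["b3"])[:2]),np.linalg.norm((X["b2"]-X["b3"])[:2]))
e=X["b1"]-X["b3"];print("book long?",np.degrees(np.arctan2(e[1],e[0])))
plan([X["dome"][0],X["dome"][1],.1],-24)
E
```

```text
dome [435.4 215.8] [ 43  43 884] [387.8 343.9] [  45   45 1254] [ 0.5909 -0.2134  0.0088] [ 0.5911 -0.2126  0.013 ] [ 0.588  -0.2162  0.013 ]
b1 [290.3 192.7] [ 21  22 347] [349.1 220. ] [ 30  29 343] [0.6206 0.0501 0.0524] [0.6227 0.0499 0.053 ] [0.618 0.049 0.053]
b2 [200.9 252.9] [ 33  21 431] [276.9 183.3] [ 44  38 762] [0.5129 0.1983 0.0643] [0.5158 0.2012 0.053 ] [0.5148 0.2144 0.053 ]
b3 [260. 273.] [ 21  21 354] [273.3 220.7] [ 19  20 298] [0.4809 0.1    0.048 ] [0.4813 0.0993 0.053 ] [0.4788 0.0938 0.053 ]
stud pred [0.65265709 0.14842127 0.06869489] 0.14840719923491008 0.10337340135250545
book long? -19.650632449591992
t 0.1 tcp [0.2657 0.565  0.2304] units [-25.028 -22.623   5.252] tilt 0.12 y-axis deg 64.8
turn units 14.8 then units [-23.141  24.549   5.252] q6 -0.18
```

```bash
python3 -m handwheel '[[[0,0,0.1,1],[0,0,0.1,1],[0,0,0.1,1],[0,0,0.1,1],[0,0,0.1,1],[0,0,0.1,1],[0,0,0.1,1],[0,0,0.1,1],[0,0,0.1,1],[0,0,0.1,1],[0,0,0.1,1],[0,0,0.1,1],[0,0,0.1,1],[0,0,0.1,1],[0,0,0,0.8]]]' 85
python3 -m handwheel '[[[-0.92,0.98,0,0],[-0.92,0.98,0,0],[-0.92,0.98,0,0],[-0.92,0.98,0,0],[-0.92,0.98,0,0],[-0.92,0.98,0,0],[-0.92,0.98,0,0],[-0.92,0.98,0,0],[-0.92,0.98,0,0],[-0.92,0.98,0,0],[-0.92,0.98,0,0],[-0.92,0.98,0,0],[-0.92,0.98,0,0],[-0.92,0.98,0,0],[-0.92,0.98,0,0],[-0.92,0.98,0,0],[-0.92,0.98,0,0],[-0.92,0.98,0,0],[-0.92,0.98,0,0],[-0.92,0.98,0,0]]]'
python3 -c "
from m import *
plan([.590,-.2115,.1],-24)"
```

```text
t: 1.98
tcp_pos: [0.2657, 0.565, 0.1955]
tool_rot: [0.839, 0.543, -0.001, 0.0]
force: [-0.0, 0.1, -0.6]
finger_gap: 0.996
gripper_force: 0.0
t: 4.47
tcp_pos: [0.5267, -0.055, 0.196]
tool_rot: [0.839, 0.545, -0.0, -0.0]
force: [0.8, 0.7, -0.1]
finger_gap: 0.994
gripper_force: 0.0
t 4.47 tcp [ 0.5267 -0.055   0.196 ] units [-4.688  4.864  3.835] tilt 0.05 y-axis deg -24.01
turn units -0.001 then units [-4.689  4.864  3.835] q6 0.1
```

```bash
python3 -m handwheel '[[[-0.94,0.97,0.77,0],[-0.94,0.97,0.77,0],[-0.94,0.97,0.77,0],[-0.94,0.97,0.77,0],[-0.93,0.98,0.76,0],[0,0,0.7,0],[0,0,0.7,0],[0,0,0.6,0],[0,0,0,0]]]'
python3 - <<'E'
from m import *
plan([.590,-.2115,.003],-24)
p,d=snapshot("side"); cv2.imwrite("pics/s1.png",cv2.resize(p[230:430,250:500],None,fx=3,fy=3)[...,::-1])
E
```

```text
t: 5.6
tcp_pos: [0.5887, -0.209, 0.0489]
tool_rot: [0.838, 0.545, -0.001, -0.002]
force: [0.4, -1.2, 0.3]
finger_gap: 0.995
gripper_force: 0.0
t 5.6 tcp [ 0.5887 -0.209   0.0489] units [-0.07   0.095  1.835] tilt 0.21 y-axis deg -23.94
turn units 0.009 then units [-0.07   0.095  1.835] q6 -0.1
```

View pics/s1.png

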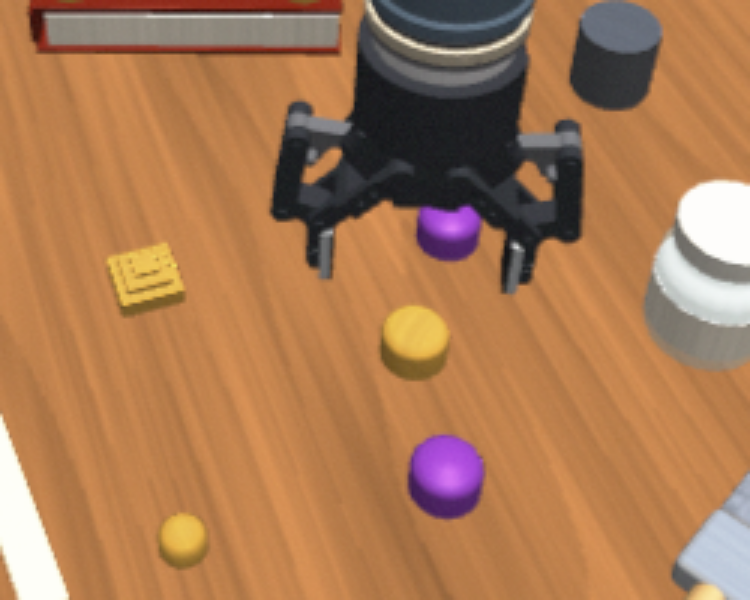

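Side view: the fingers at crop (322,265) and (513,280) straddle the boss at (415,340), and the lane is clear of the purple ones. I'll descend and close.

```bash
python3 -m handwheel '[[[-0.07,0.09,0.5,0],[0,0,0.5,0],[0,0,0.5,0],[0,0,0.33,0],[0,0,0,0]]]'
python3 -m handwheel '[[[0,0,0,0],[0,0,0,0],[0,0,0,0],[0,0,0,0],[0,0,0,0],[0,0,0,0],[0,0,0,0]]]' 20 60
python3 - <<'E'
from m import *
plan([.590,-.2115,.003],-24)
p,d=snapshot("side"); cv2.imwrite("pics/s2.png",cv2.resize(p[250:400,290:490],None,fx=4,fy=4)[...,::-1])
E
```

```text
t: 6.28
tcp_pos: [0.5906, -0.2127, 0.0035]
tool_rot: [0.839, 0.545, -0.0, -0.001]
force: [0.5, -0.1, -0.8]
finger_gap: 0.995
gripper_force: 0.0
t: 7.15
tcp_pos: [0.5917, -0.2133, 0.0055]
tool_rot: [0.839, 0.545, 0.0, 0.001]
force: [-1.0, -1.0, 5.6]
finger_gap: 0.391
gripper_force: 59.4
t 7.15 tcp [ 0.5917 -0.2133  0.0055] units [ 0.038 -0.089  0.101] tilt 0.07 y-axis deg -23.99
turn units 0.001 then units [ 0.038 -0.089  0.101] q6 -0.1
```

View pics/s2.png

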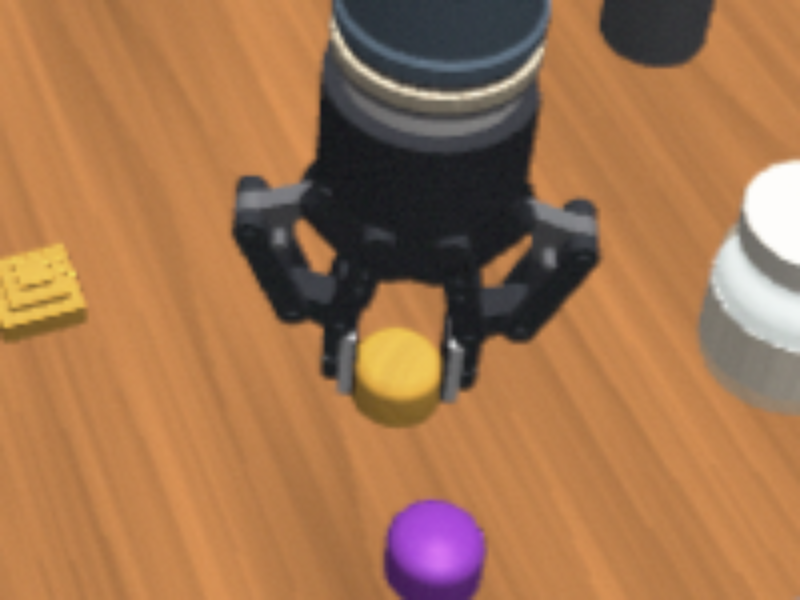

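The side view shows the boss (crop 398,375) held between both pads, slightly nearer the camera than the pad centres. I'll lift it and carry it over the stud.

```bash
python3 -m handwheel '[[[0,0,-0.3,0],[0,0,-0.8,0],[0,0,-1,0],[0,0,-1,0],[0,0,-0.9,0]]]' 20 80
python3 -c "
from m import *
plan([.656,.148,.11],-24)"
```

```text
t: 7.82
tcp_pos: [0.5915, -0.2131, 0.1066]
tool_rot: [0.839, 0.545, 0.0, 0.001]
force: [0.8, 0.0, -1.3]
finger_gap: 0.378
gripper_force: 79.5
t 7.83 tcp [ 0.5915 -0.2131  0.1066] units [14.246 -3.516 -0.142] tilt 0.08 y-axis deg -24.0
turn units 0.001 then units [14.246 -3.518 -0.142] q6 -0.1
```

```bash
python3 -m handwheel '[[[0.5,-0.12,-0.1,0],[0.95,-0.235,0,0],[0.95,-0.235,0,0],[0.95,-0.235,0,0],[0.95,-0.235,0,0],[0.95,-0.235,0,0],[0.95,-0.235,0,0],[0.95,-0.235,0,0],[0.95,-0.235,0,0],[0.95,-0.235,0,0],[0.95,-0.235,0,0],[0.95,-0.235,0,0],[0.95,-0.235,0,0],[0.95,-0.235,0,0],[0.95,-0.235,0,0],[0.45,-0.11,0,0],[0,0,0,0],[0,0,0,0]]]'
python3 - <<'E'
from m import *
plan([.656,.148,.11],-24)
for n in("side","top"):
    p,d=snapshot(n); np.savez(f"pics/{n}1.npz",p=p,d=d)
    if n=="side": a=cv2.resize(p[110:260,260:460],None,fx=4,fy=4,interpolation=2)
cv2.imwrite("pics/s3.png",a[...,::-1])
E
```

```text
t: 10.07
tcp_pos: [0.6556, 0.1475, 0.107]
tool_rot: [0.839, 0.544, -0.0, 0.0]
force: [0.1, -0.4, -1.4]
finger_gap: 0.385
gripper_force: 79.5
t 10.07 tcp [0.6556 0.1475 0.107 ] units [ 0.024  0.006 -0.121] tilt 0.04 y-axis deg -24.02
turn units -0.004 then units [ 0.024  0.006 -0.121] q6 0.48
```

View pics/s3.png

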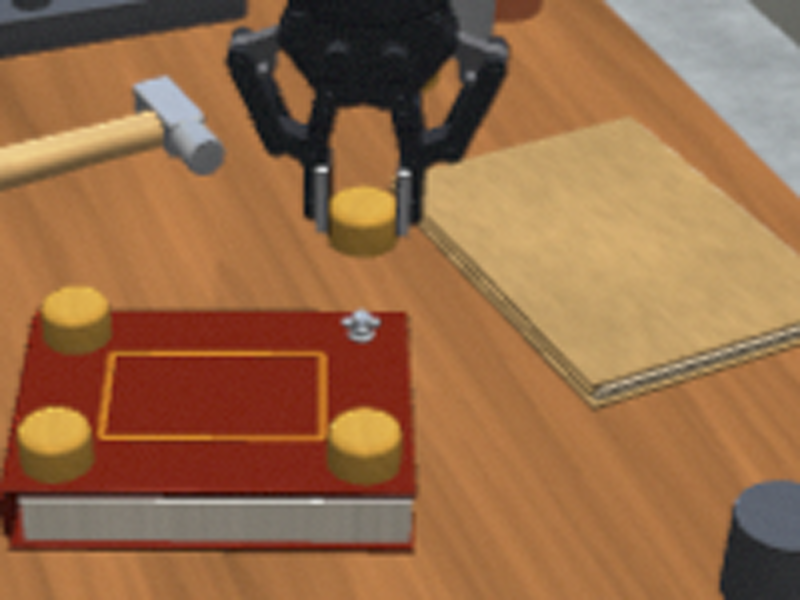

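The side view shows the boss held level (crop 363,220), above the stud (361,325) and laterally in line. I'll measure the depth direction the same way for the held boss and the fixed bosses.

```bash
python3 - <<'E'
from m import *
Z=np.load("pics/side1.npz"); p=Z["p"]; c=cloud("side",Z["d"]); h=cv2.cvtColor(p,cv2.COLOR_RGB2HSV)
zr=.1015
X={};Y={}
for k,u,v,z0 in(("dome",351,165,zr),("b1",351,221,.04),("b2",279,190,.04),("b3",274,221,.04)):
    w=np.zeros((480,640),np.uint8); cv2.circle(w,(u,v),14,255,-1)
    m=cv2.inRange(h,(15,130,60),(26,255,255))&w
    m=((m>0)&(c[...,2]>z0+.002)&(c[...,2]<z0+.03)).astype(np.uint8)
    n,l,s,_=cv2.connectedComponentsWithStats(m); i=1+np.argmax(s[1:,4]); m=l==i
    a=c[m]; t=a[a[:,2]>np.percentile(a[:,2],98)-.006]
    bb=s[i]; q=(bb[0]+(bb[2]-1)/2,bb[1]+(bb[3]-1)/2)
    X[k]=t.mean(0); Y[k]=cast("side",*q,z0+.012)
    print(k,bb,np.percentile(a[:,2],98).round(4),"top",X[k].round(4),"bbox",Y[k].round(4))
for V in(X,Y):
    s=V["b1"]+V["b2"]-V["b3"]; e=V["b1"]-V["b3"]
    print("stud",s.round(4),"err boss->stud",(s-V["dome"]).round(4),"unit tool", (R.from_quat(sense()["tool_rot"]).as_matrix().T@((s-V["dome"])*[1,1,0])/.025).round(3),np.linalg.norm(e[:2]),np.linalg.norm((V["b2"]-V["b3"])[:2]))
# top view: direct stud in first image vs fixed bosses
Z=np.load("pics/top0.npz"); c=cloud("top",Z["d"]); h=cv2.cvtColor(Z["p"],cv2.COLOR_RGB2HSV)
m=cv2.inRange(h,(0,0,70),(180,75,255)); w=np.zeros_like(m); cv2.circle(w,(235,175),9,255,-1); 
M=cv2.moments(m&w,True); print("stud top px",M["m10"]/M["m00"],M["m01"]/M["m00"],M["m00"],cast("top",M["m10"]/M["m00"],M["m01"]/M["m00"],.049))
for k,u,v in(("b1",290,192),("b2",203,253),("b3",260,273)):
    q=cast("top",u,v,.06); m=(np.hypot(c[...,0]-q[0],c[...,1]-q[1])<.03)&(c[...,2]>.054)&(c[...,2]<.07); X[k]=c[m].mean(0)
print("stud from top bosses",X["b1"]+X["b2"]-X["b3"])
E
```

```text
dome [342 157  18  17 242] 0.1247 top [0.6531 0.1425 0.1222] bbox [0.6532 0.1421 0.1135]
b1 [342 212  18  19 271] 0.0636 top [0.6207 0.0463 0.061 ] bbox [0.6199 0.0465 0.052 ]
b2 [270 182  18  16 225] 0.0638 top [0.5137 0.1925 0.0609] bbox [0.5131 0.1927 0.052 ]
b3 [265 212  18  18 273] 0.064 top [0.4796 0.0954 0.0612] bbox [0.4795 0.0956 0.052 ]
stud [0.6548 0.1435 0.0607] err boss->stud [ 0.0017  0.001  -0.0615] unit tool [ 0.063  0.045 -0.   ] 0.14937268927154773 0.10293805376721155
stud [0.6535 0.1436 0.052 ] err boss->stud [ 0.0002  0.0015 -0.0615] unit tool [ 0.06  -0.016 -0.   ] 0.14875430560877273 0.10274821386826792
stud top px 235.29333333333332 174.8 75.0 [0.6567608  0.14811389 0.049     ]
stud from top bosses [0.65499978 0.147701   0.06161103]
```

```bash
python3 -m handwheel '[[[0.06,0.02,0.4,0],[0,0,0.6,0],[0,0,0.5,0],[0,0,0.3,0],[0,0,0,0],[0,0,0,0]]]' 20 100
python3 - <<'E'
from m import *
plan([.656,.148,.0605],-24)
p,d=snapshot("side"); np.savez("pics/side2.npz",p=p,d=d)
cv2.imwrite("pics/s4.png",cv2.resize(p[160:235,300:400],None,fx=8,fy=8,interpolation=2)[...,::-1])
E
```

```text
t: 10.92
tcp_pos: [0.6572, 0.1494, 0.0623]
tool_rot: [0.839, 0.545, 0.0, 0.0]
force: [-0.3, 0.3, -1.2]
finger_gap: 0.377
gripper_force: 100.0
t 10.93 tcp [0.6572 0.1494 0.0623] units [-0.072 -0.02   0.071] tilt 0.04 y-axis deg -23.99
turn units 0.001 then units [-0.072 -0.02   0.071] q6 0.48
```

View pics/s4.png

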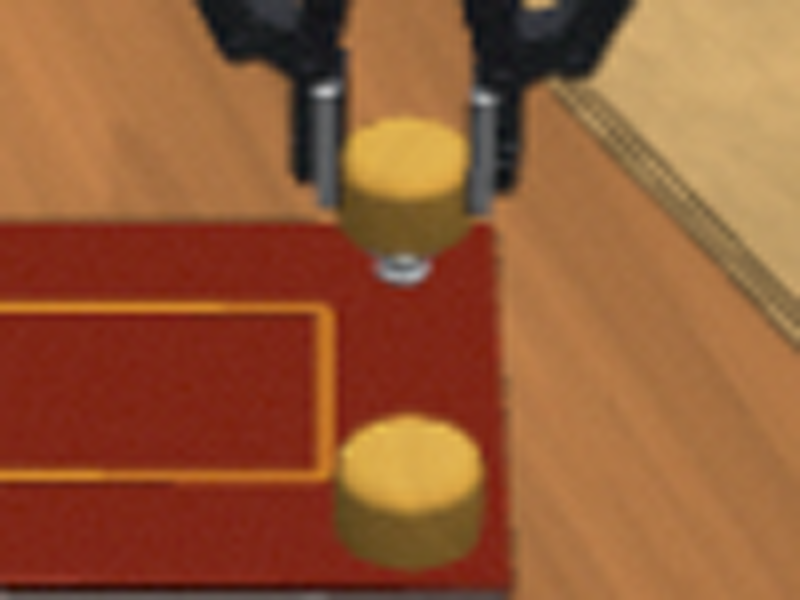

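The side view shows the boss (crop 405,185) centred over the stud foot (403,270), upright. I'll press down in small steps.

```bash
python3 -m handwheel '[[[0,0,0.15,0],[0,0,0.15,0],[0,0,0.1,0],[0,0,0,0]]]'; python3 -m handwheel '[[[0,0,0.1,0],[0,0,0.04,0],[0,0,0,0]]]'
```

```text
t: 11.48
tcp_pos: [0.6568, 0.149, 0.0524]
tool_rot: [0.839, 0.545, -0.0, 0.0]
force: [-1.6, -1.7, 3.0]
finger_gap: 0.372
gripper_force: 100.5
t: 11.85
tcp_pos: [0.6571, 0.1489, 0.0499]
tool_rot: [0.839, 0.545, 0.0, 0.0]
force: [-2.2, -2.0, 7.9]
finger_gap: 0.372
gripper_force: 101.1
```

```bash
python3 -m handwheel '[[[-0.04,-0.02,0.05,0],[0,0,0.05,0],[0,0,0,0]]]'; python3 -m handwheel '[[[0,0,0.05,0],[0,0,0.05,0],[0,0,0,0]]]'
```

```text
t: 12.22
tcp_pos: [0.6559, 0.1488, 0.0458]
tool_rot: [0.839, 0.545, 0.0, -0.0]
force: [0.4, -0.8, 1.1]
finger_gap: 0.372
gripper_force: 100.8
t: 12.6
tcp_pos: [0.656, 0.1488, 0.0443]
tool_rot: [0.839, 0.545, 0.0, -0.0]
force: [-2.1, -0.7, 6.9]
finger_gap: 0.372
gripper_force: 101.5
```

```bash
python3 -m handwheel '[[[0,0,0.05,0],[0,0,0.03,0],[0,0,0,0],[0,0,0,0],[0,0,0,0],[0,0,0,0]]]'
python3 - <<'E'
from m import *
print(sense()["force"],sense()["tcp_pos"])
p,d=snapshot("side"); cv2.imwrite("pics/s5.png",cv2.resize(p[160:235,300:400],None,fx=8,fy=8,interpolation=2)[...,::-1])
E
```

```text
t: 13.35
tcp_pos: [0.656, 0.1488, 0.0433]
tool_rot: [0.839, 0.545, 0.0, 0.0]
force: [-2.6, -1.0, 10.6]
finger_gap: 0.378
gripper_force: 101.9
[-2.61043984 -0.95251297 10.55562277] [0.6560144  0.14882019 0.04327701]
```

View pics/s5.png

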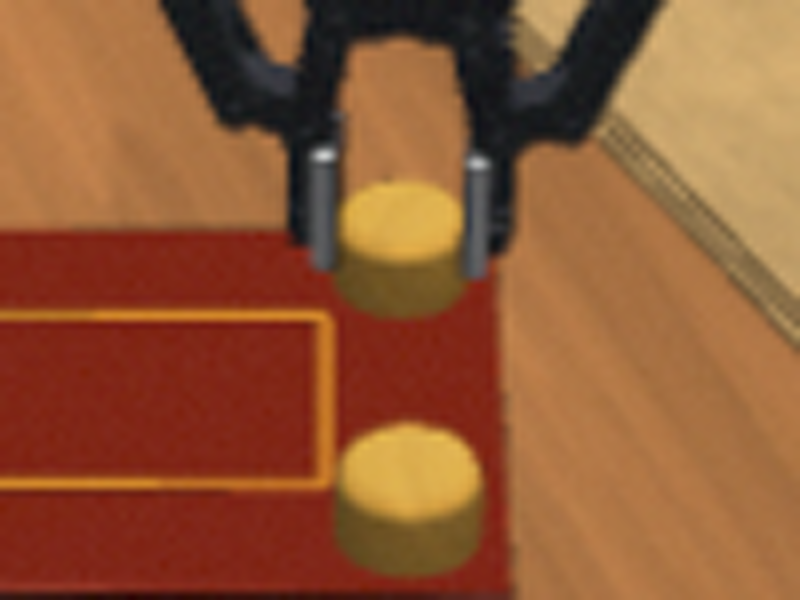

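The side view shows the boss (crop 402,250) flat on the leather, upright and unslipped in the pads. The force dropped at the click, and about 10.6 N now presses on the sunken cover. I'll hand it in.

```bash
python3 -c "
from station import *
print(sign_off())"
```

```text
the job is handed in; nothing more can be done
None
```

The domed boss clicked onto the bare stud and looks flat on the leather in the last picture; I handed the job in at about 13.4 s with the gripper still pressing it down at about 10.6 N, the other two loose bosses untouched; no verdict came back.

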